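# Find the tub that rattles

## Robot

A 6-joint arm with a two-finger parallel gripper is mounted at the origin on the work surface. World frame = base frame: x ahead of the robot, y to its left, z up, the work surface at z = 0. Lengths are in mm, angles in rad, forces in N, time in s.
With the tool pointing down it reaches from about 275 to 750 mm from the base axis. Payload 10.2 kg.
Tool frame: the origin (TCP) lies midway between the tips of the shut fingers; the grasp point (between the pads) lies 19 mm behind it; z points along the fingers, y is the line along which they close (so a half turn about z gives the same grasp; the last joint's range is limited). The gripper opens to 85 mm and grips with 20 to 120 N. Pads are 22 mm wide; open, the fingers measure 114 mm over their backs; the gripper's body (76 mm by 85 mm) begins 54 mm behind the grasp point. The pads swing forward as they close: fully open they stand 13 mm farther back than shut.
Start: joints at [-1.562, 0.313, 1.498, -0, 1.331, -0.223], TCP at [120.594, -510.968, 231.294] pointing down, gripper open.
Joint ranges: [-2.94, 2.94], [-0.97, 2.17], [0.19, 2.56], [-1.23, 4.37], [0.02, 3.11], [-2.88, 2.88]. Speed limits (rad/s): [2.39, 2.39, 3.01, 3.14, 3.14, 3.14].

## Interface

Orientations are given as a unit quaternion [w, x, y, z].
In Python, from rig import ctrl gives the robot as it stands.
- The arm moves only by the tool send_rows, never from a script. Its argument "targets" is a list of rows, each an object with "offset": the shift along the world's x, y, z in cm, a list of three; "spin": the turn about the world's z in rad. A call has 1 to 8 rows; each row is the pose to reach, as a shift and turn from the pose commanded when the call began; what a row does not reach only later rows make up. A row lasts 1/12 s, in which the tool goes at most 41.7 mm and 7.16 degrees, less where a joint would pass 70% of its speed; a pose out of reach is approached as far as the arm can. A call with a gripper value outside its range is refused whole. "grip" is the opening, from 0 (shut) to 1 (fully open), set as the call begins (left out, the last holds). The fingers move at their own pace and stop on an object; "squeeze" is the grip in N (left out, the last holds). Time passes only in rows, so rows that repeat a pose let the fingers close. It gives the time, the measured TCP pose, the force, the opening and the grip force at its end, in the units of the state.
- ctrl.sense(): the state, without advancing time (a new reading comes with each control period).
- ctrl.capture(name): name is "scene" or "top" or "wrist"; returns (picture, depth): 400x640x3 uint8, red, green, blue; 400x640 float32, mm along the optical axis (not along the pixel's ray), 0 where there is no reading.
- ctrl.calibration(name): a dict with "fx", "fy", "cx", "cy" (pixels), "view" (4x4, takes a point from world to camera coordinates); the wrist camera has in their place "mount" (4x4, takes a point from camera to tool coordinates, whose origin is the TCP and whose axes are the flange's). Camera axes: x right, y down, z forward; pixel columns grow to the right and rows downward; lengths in mm; the calibration is good to about 2 mm. A picture is of the moment at which its call begins: read the wrist's pose just before it. calibration takes no time and is no camera call.
- ctrl.finish_job(): hands the job in; it is judged then, once.
Trained networks look in the newest picture that a camera, given by its name, has taken for a name from the list of things; names that differ only in an ending like _2 or _b are one class to them, and where a whole thing is asked for, a point or a joint stands for the part that bears it (a point fixed in the world has none). Each returns a list of dicts, best first, with "conf" (0 to 1); they miss things now and then, are a little off and sometimes report something else, mostly with a low value. They report only what shows in the picture. A call takes as long as a camera call. They do not tell look-alikes from the thing itself.
- ctrl.search_frame(camera, query): "box" ([left, top, right, bottom] in pixels, round what is visible of it).
- ctrl.place_of(camera, query): "uv" ([column, row] in pixels: a listed point, or the origin of a listed thing).
The state is a dict: "time_s": time; "joints": joint angles; "dq": joint speeds; "tau": joint torques, N m; "eef_pos": TCP position; "ee_rot": TCP orientation; "force": force on the tool from outside, world axes, zero at the start; "wrist_torque": the same for the moment, N m; "grip_width": opening from 0.0 (shut) to 1.0 (fully open); "grip_force": force on a finger pad.
Only numpy, scipy, OpenCV 4.12 (cv2) and the standard library are available. Lean on these libraries where they do the work, as an engineer would, in place of code of your own. Each camera call takes 0.05 s, during which the arm holds its last target. There are 200 camera calls.

## Task

A steel ball has been sealed into one of the three white tubs; the other two are packed solid. Pick the tubs up one at a time and shake each briskly to and fro along its length until you find the one that rattles as the ball runs from end to end (shake that one too, even if it is the last one left), standing the silent ones back upright on the bench and leaving the bowl, jar and brush alone. Finish holding the rattling tub up, upright and still, over the middle of the banding wheel, with its underside about 10 cm above the plate: do not set it down or let it go.

Things in the scene. Friction and masses are not known exactly. Their poses are not given: they have to be found in the camera images.
- tub_a_center (a point): One of three look-alike sealed white tubs with yellow lids, 110 mm long (own x), 52 wide (y), 60 high (z up), about 0.27 kg. The point is its centre, 30 mm above the underside. One tub hides a loose 32 mm steel ball, half of the total weight, that rolls 70 mm from end to end and, when a brisk stroke stops, settles near the leading end, shifting the balance; two are packed solid.
- tub_b_center (a point): One of three look-alike sealed white tubs with yellow lids, 110 mm long (own x), 52 wide (y), 60 high (z up), about 0.27 kg. The point is its centre, 30 mm above the underside. One tub hides a loose 32 mm steel ball, half of the total weight, that rolls 70 mm from end to end and, when a brisk stroke stops, settles near the leading end, shifting the balance; two are packed solid.
- tub_c_center (a point): One of three look-alike sealed white tubs with yellow lids, 110 mm long (own x), 52 wide (y), 60 high (z up), about 0.27 kg. The point is its centre, 30 mm above the underside. One tub hides a loose 32 mm steel ball, half of the total weight, that rolls 70 mm from end to end and, when a brisk stroke stops, settles near the leading end, shifting the balance; two are packed solid.
- wheel_top (a point): Banding wheel (potter's turntable): a round bright metal plate, 160 mm across, on a dark foot, fixed to the bench. The point is the centre of the plate's upper face, 60 mm above the bench, z up.
- bowl: Bystander: yellow plastic bowl, 150 mm across the rim, 65 mm high; origin at the centre of its underside.
- jar: Bystander: amber glass jar with a white cap, 68 mm across, 90 mm high; origin at the centre of its underside.
- brush: Bystander: a brush lying on the bench; origin underneath its middle.
There are look-alikes about, which are no part of the job. Leave any brown or turquoise look-alike of the part that bears tub_b_center alone.

How it is judged:
By the outcome, as a careful person would: the job done as asked, in the order asked, and still so for the second after the job is handed in, while the arm keeps its last pose, push and grip.
It also fails if it takes over 72 s, if anything falls off the work surface, if the arm or the gripper's body presses on something with over 40 N, if the wrist force passes 120 N, or if a joint passes its speed limit or range.

## Working session

There is one attempt and no reset: what is moved stays moved. The work goes in short steps, Python scripts to look and compute and a tool call to move; the robot and the scene stay as the last step left them, time stands still between calls to the robot, and variables do not carry over. Pictures are saved under pics/ and viewed, at most 10 in all, crops included, and the job is handed in when it is done.

Besides the shell and the picture viewer there is one more tool, called after ">>>" by a JSON object that holds its "op" and its "data". send_rows: Moves the arm, as the interface text tells. Its arguments: {"type":"object","properties":{"targets":{"type":"array"},"grip":{"type":"number"},"squeeze":{"type":"number"}},"required":["targets"]}

```bash
mkdir -p pics; cat > h.py <<'E'
import numpy as np, cv2
from rig import ctrl
def world(cam,u,v,d):
    k=ctrl.calibration(cam); p=np.array([(u-k['cx'])/k['fx']*d,(v-k['cy'])/k['fy']*d,d,1])
    return (np.linalg.inv(np.array(k['view']))@p)[:3]
def cloud(cam,dep):
    k=ctrl.calibration(cam); v,u=np.mgrid[:400,:640]
    P=np.stack([(u-k['cx'])/k['fx']*dep,(v-k['cy'])/k['fy']*dep,dep,np.ones_like(dep)],-1)
    return (P@np.linalg.inv(np.array(k['view'])).T)[...,:3]
E
python3 - <<'E'
from h import *
for c in ['top','scene']:
    im,d=ctrl.capture(c); cv2.imwrite(f'pics/{c}0.png',im[...,::-1]); np.savez(f'{c}0.npz',im=im,d=d)
    P=cloud(c,d)
    for q in ['tub_a_center','wheel_top','bowl','jar','brush']:
        for r in ctrl.place_of(c,q):
            u,v=r['uv']; print(c,q,np.round([u,v]),round(r['conf'],2),P[int(np.clip(v,0,399)),int(np.clip(u,0,639))].round())
    for r in ctrl.search_frame(c,'tub_a_center'): print(c,'box',np.round(r['box']),round(r['conf'],2))
s=ctrl.sense();print(s)
E
```

```text
top tub_a_center [393. 205.] 0.68 [ 467. -175.   61.]
top tub_a_center [268. 210.] 0.17 [445. 231.  61.]
top wheel_top [354. 144.] 0.63 [667. -48.  60.]
top bowl [241. 144.] 0.98 [681. 334.   8.]
top jar [435. 153.] 0.69 [ 634. -308.   84.]
top brush [212. 241.] 0.82 [352. 414.  11.]
top brush [331. 202.] 0.44 [ 221.   78. 1521.]
top box [381. 189. 414. 228.] 0.56
scene tub_a_center [265. 174.] 0.92 [ 477. -169.   67.]
scene wheel_top [269. 232.] 0.89 [669. -47.  62.]
scene bowl [387. 300.] 0.73 [687. 340.   7.]
scene jar [198. 208.] 0.56 [ 670. -304.   34.]
scene brush [448. 224.] 0.95 [362. 427.   1.]
scene box [252. 158. 276. 198.] 0.67
{'time_s': 0.7, 'joints': array([-1.56241501e+00,  3.12894142e-01,  1.49771546e+00,  8.90746233e-06,
        1.33100590e+00, -2.23400853e-01]), 'dq': array([-1.06388571e-05, -2.03023025e-03,  5.16851282e-04, -8.04500886e-04,
       -3.09261713e-05, -6.56416103e-04]), 'tau': array([-2.84953341e-03, -4.12113512e+01, -2.59874475e+01, -3.54910298e-04,
        4.83014155e-04, -2.62822903e-05]), 'eef_pos': array([ 120.5889264 , -510.96194797,  231.29134861]), 'ee_rot': array([-1.08947128e-05,  9.93292263e-01,  1.15630789e-01,  5.52723300e-06]), 'force': array([ 0.32207069, -0.85171525, -0.01704451]), 'wrist_torque': array([ 0.01987462,  0.0174338 , -0.00692703]), 'grip_force': 0.0, 'grip_width': 1.003362151222006}
```

View pics/top0.png

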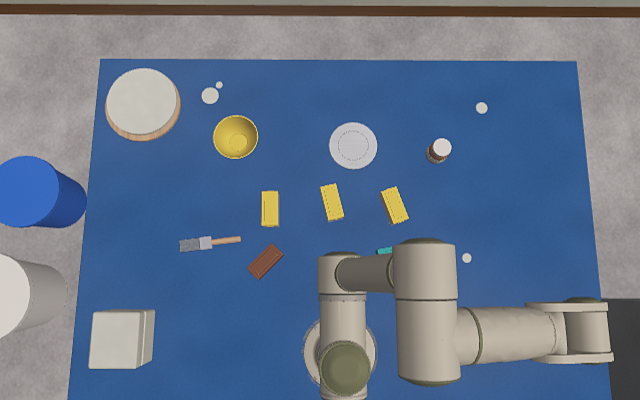

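View pics/scene0.png

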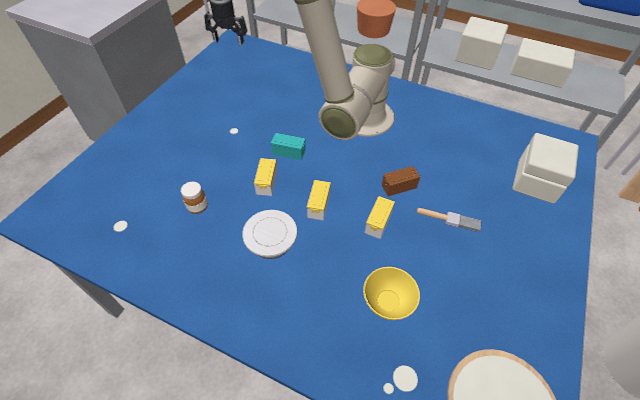

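The top view shows three yellow-lidded white tubs, at (270,209), (332,202) and (395,205). The brown one at (265,261) and the turquoise one at (385,250) are look-alikes, so I'll leave them alone. The wheel is at (354,145). Next I'll measure the tubs and check them in one enlarged crop.

```bash
python3 - <<'E'
from h import *
for c in ['top','scene']:
    z=np.load(f'{c}0.npz'); im,d=z['im'],z['d']; P=cloud(c,d)
    h=cv2.cvtColor(im,cv2.COLOR_RGB2HSV)
    m=((h[...,0]>20)&(h[...,0]<35)&(h[...,1]>120)&(h[...,2]>120)&(d>0)&(P[...,2]>48)&(P[...,2]<75)).astype(np.uint8)
    n,l,st,ce=cv2.connectedComponentsWithStats(m)
    for i in range(1,n):
        if st[i,4]<80: continue
        q=P[l==i]; r=cv2.minAreaRect(q[:,:2].astype(np.float32)); b=cv2.boxPoints(r)
        e=max([b[1]-b[0],b[2]-b[1]],key=np.linalg.norm)
        print(c,ce[i].round(),st[i,4],'ctr',np.round(r[0],1),'size',np.round(r[1]),'axis deg',np.degrees(np.arctan2(e[1],e[0])).round(1),'z',np.median(q[:,2]).round(1))
    w=(np.hypot(P[...,0]-667,P[...,1]+48)<110)&(P[...,2]>52)&(P[...,2]<70)&(d>0)
    q=P[w]; print(c,'wheel',cv2.minEnclosingCircle(q[:,:2].astype(np.float32)),np.median(q[:,2]))
im=np.load('scene0.npz')['im'][130:260,220:430]
cv2.imwrite('pics/crop.png',cv2.resize(im,None,fx=3.6,fy=3.6,interpolation=cv2.INTER_CUBIC)[...,::-1])
E
```

```text
top [230. 130.] 294 ctr [692.6 342.2] size [139. 147.] axis deg -76.3 z 59.7
top [332. 202.] 561 ctr [473.3  23. ] size [116.  53.] axis deg 14.1 z 61.1
top [394. 205.] 563 ctr [ 464.6 -179.4] size [114.  54.] axis deg 20.0 z 61.0
top [269. 208.] 563 ctr [451.9 224.2] size [115.  52.] axis deg 0.5 z 60.7
top wheel ((662.1417236328125, -45.5284538269043), 81.29478454589844) 59.96122232769221
scene [265. 172.] 436 ctr [ 466.7 -175.6] size [114.  53.] axis deg 20.3 z 63.1
scene [318. 195.] 492 ctr [475.9  25.9] size [116.  54.] axis deg 13.6 z 63.1
scene [380. 213.] 536 ctr [454.9 226.3] size [114.  54.] axis deg 1.1 z 62.9
scene [393. 286.] 561 ctr [689.8 344. ] size [146. 145.] axis deg 32.0 z 61.0
scene wheel ((662.5042724609375, -43.627803802490234), 81.91259765625) 61.87216260049047
```

View pics/crop.png

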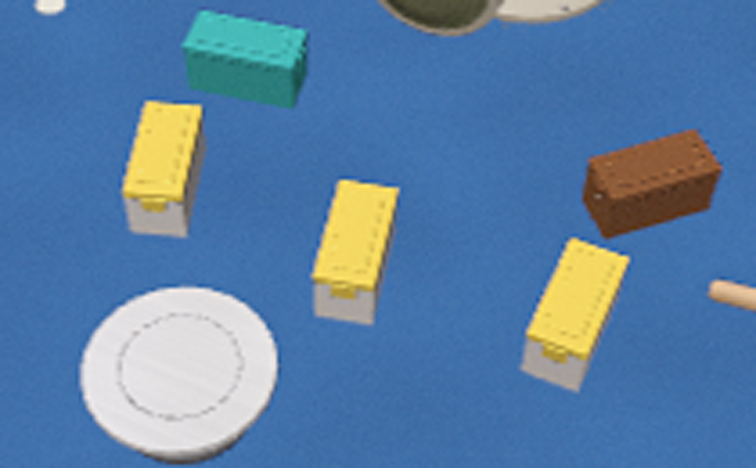

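The crop confirms it: three white tubs with yellow lids, at scene pixels (265,172), (318,195) and (380,213), and the turquoise and brown ones stay out of it. I'll start with the right-hand tub, centred near (464,-178) with its axis at 20°.

>>> {"op": "send_rows", "data": {"targets": [{"offset": [34.3,33.2,0],"spin": 0.12},{"offset": [34.3,33.2,0],"spin": 0.12},{"offset": [34.3,33.2,0],"spin": 0.12},{"offset": [34.3,33.2,0],"spin": 0.12},{"offset": [34.3,33.2,0],"spin": 0.12},{"offset": [34.3,33.2,0],"spin": 0.12},{"offset": [34.3,33.2,0],"spin": 0.12},{"offset": [34.3,33.2,0],"spin": 0.12}], "grip": 1, "squeeze": 60}}

```text
time_s: 1.37
eef_pos: [361.2, -277.5, 231.6]
ee_rot: [0.0, 0.985, 0.175, 0.0]
force: [0.8, -0.6, 0.8]
grip_width: 0.997
grip_force: 0.0
```

>>> {"op": "send_rows", "data": {"targets": [{"offset": [10.3,10.0,0],"spin": 0},{"offset": [10.3,10.0,0],"spin": 0},{"offset": [10.3,10.0,0],"spin": 0},{"offset": [10.3,10.0,0],"spin": 0},{"offset": [10.3,10.0,-10],"spin": 0},{"offset": [10.3,10.0,-10],"spin": 0},{"offset": [10.3,10.0,-10],"spin": 0},{"offset": [10.3,10.0,-10],"spin": 0}]}}

```text
time_s: 2.03
eef_pos: [461.4, -177.8, 127.7]
ee_rot: [-0.003, 0.985, 0.175, -0.003]
force: [0.2, -0.2, -0.1]
grip_width: 1.003
grip_force: 0.0
```

>>> {"op": "send_rows", "data": {"targets": [{"offset": [0.1,0,-4],"spin": 0},{"offset": [0.1,0,-8],"spin": 0},{"offset": [0.1,0,-11],"spin": 0},{"offset": [0.1,0,-11.5],"spin": 0},{"offset": [0.1,0,-11.5],"spin": 0}]}}

```text
time_s: 2.45
eef_pos: [464.3, -179.3, 16.5]
ee_rot: [-0.0, 0.985, 0.175, -0.0]
force: [-0.2, 0.4, 0.4]
grip_width: 1.0
grip_force: 0.0
```

>>> {"op": "send_rows", "data": {"targets": [{"offset": [0,0,0],"spin": 0},{"offset": [0,0,0],"spin": 0},{"offset": [0,0,0],"spin": 0},{"offset": [0,0,0],"spin": 0},{"offset": [0,0,0],"spin": 0},{"offset": [0,0,0],"spin": 0}], "grip": 0}}

```text
time_s: 2.95
eef_pos: [465.2, -179.8, 18.4]
ee_rot: [0.001, 0.985, 0.175, 0.001]
force: [-1.2, 0.5, 7.9]
grip_width: 0.598
grip_force: 62.7
```

>>> {"op": "send_rows", "data": {"targets": [{"offset": [0,0,4],"spin": 0},{"offset": [0,0,8],"spin": 0},{"offset": [0,0,12],"spin": 0},{"offset": [0,0,15],"spin": 0},{"offset": [0,0,15],"spin": 0},{"offset": [0,0,15],"spin": 0},{"offset": [0,0,15],"spin": 0},{"offset": [0,0,15],"spin": 0}]}}

```text
time_s: 3.62
eef_pos: [463.5, -178.7, 165.1]
ee_rot: [-0.001, 0.985, 0.175, -0.001]
force: [-0.8, 0.0, -2.8]
grip_width: 0.602
grip_force: 65.2
```

```bash
cat > s.py <<'E'
from h import *
s=ctrl.sense()
for k in ['time_s','eef_pos','force','wrist_torque','grip_width','grip_force']: print(k,np.round(s[k],3))
w,x,y,z=s['ee_rot'];a=2*np.arctan2(y,x);t=s['wrist_torque'];print('axis',np.degrees(a).round(2),'pitch torque',round(-t[0]*np.sin(a)+t[1]*np.cos(a),4),'roll',round(t[0]*np.cos(a)+t[1]*np.sin(a),4))
E
python3 s.py
```

```text
time_s 3.617
eef_pos [ 463.457 -178.73   165.085]
force [-0.786  0.004 -2.839]
wrist_torque [ 0.028 -0.003 -0.002]
grip_width 0.602
grip_force 65.201
axis 20.15 pitch torque -0.0122 roll 0.0249
```

>>> {"op": "send_rows", "data": {"targets": [{"offset": [3.8,1.4,0],"spin": 0},{"offset": [7.5,2.7,0],"spin": 0},{"offset": [7.5,2.7,0],"spin": 0},{"offset": [7.5,2.7,0],"spin": 0},{"offset": [7.5,2.7,0],"spin": 0},{"offset": [7.5,2.7,0],"spin": 0},{"offset": [7.5,2.7,0],"spin": 0},{"offset": [7.5,2.7,0],"spin": 0}]}}

```text
time_s: 4.28
eef_pos: [538.6, -152.5, 166.4]
ee_rot: [-0.0, 0.985, 0.175, -0.0]
force: [0.1, -0.1, -1.9]
grip_width: 0.597
grip_force: 65.0
```

```bash
python3 s.py
```

```text
time_s 4.283
eef_pos [ 538.601 -152.495  166.41 ]
force [ 0.079 -0.116 -1.893]
wrist_torque [-0.004  0.026  0.005]
grip_width 0.597
grip_force 64.975
axis 20.11 pitch torque 0.0261 roll 0.0054
```

>>> {"op": "send_rows", "data": {"targets": [{"offset": [-3.8,-1.4,0],"spin": 0},{"offset": [-7.5,-2.7,0],"spin": 0},{"offset": [-7.5,-2.7,0],"spin": 0},{"offset": [-7.5,-2.7,0],"spin": 0},{"offset": [-7.5,-2.7,0],"spin": 0},{"offset": [-7.5,-2.7,0],"spin": 0},{"offset": [-7.5,-2.7,0],"spin": 0},{"offset": [-7.5,-2.7,0],"spin": 0}]}}

```text
time_s: 4.95
eef_pos: [464.6, -178.9, 166.2]
ee_rot: [0.0, 0.984, 0.175, 0.0]
force: [-0.8, -0.5, -2.1]
grip_width: 0.605
grip_force: 65.0
```

```bash
python3 s.py
```

```text
time_s 4.95
eef_pos [ 464.586 -178.911  166.211]
force [-0.767 -0.546 -2.123]
wrist_torque [0.055 0.005 0.06 ]
grip_width 0.605
grip_force 64.984
axis 20.2 pitch torque -0.0143 roll 0.0532
```

```bash
cat > m.py <<'E'
from h import *
import sys
R=[]
for i in range(int(sys.argv[1]) if len(sys.argv)>1 else 8):
    ctrl.capture('wrist'); s=ctrl.sense(); w,x,y,z=s['ee_rot'];a=2*np.arctan2(y,x);t=s['wrist_torque']
    R.append([-t[0]*np.sin(a)+t[1]*np.cos(a),t[0]*np.cos(a)+t[1]*np.sin(a),s['force'][2]])
R=np.array(R); print(s['time_s'],s['eef_pos'].round(1),'pitch,roll,fz',R.mean(0).round(4),'sem',(R.std(0)/len(R)**.5).round(4))
E
python3 m.py
```

```text
5.35 [ 464.1 -179.1  166.3] pitch,roll,fz [ 0.0104  0.0062 -2.6086] sem [0.0135 0.0125 0.167 ]
```

>>> {"op": "send_rows", "data": {"targets": [{"offset": [3.8,1.4,0],"spin": 0},{"offset": [7.5,2.7,0],"spin": 0},{"offset": [10.0,3.6,0],"spin": 0},{"offset": [10.0,3.6,0],"spin": 0},{"offset": [10.0,3.6,0],"spin": 0},{"offset": [10.0,3.6,0],"spin": 0}]}}

```text
time_s: 5.85
eef_pos: [563.5, -143.2, 166.0]
ee_rot: [-0.0, 0.985, 0.175, -0.0]
force: [-0.3, 0.0, -1.8]
grip_width: 0.605
grip_force: 65.0
```

```bash
python3 m.py
```

```text
6.25 [ 563.9 -143.4  166.5] pitch,roll,fz [ 9.0000e-03 -3.0000e-04 -2.6197e+00] sem [0.014  0.0067 0.1188]
```

>>> {"op": "send_rows", "data": {"targets": [{"offset": [-3.8,-1.4,0],"spin": 0},{"offset": [-7.5,-2.7,0],"spin": 0},{"offset": [-10.0,-3.6,0],"spin": 0},{"offset": [-10.0,-3.6,0],"spin": 0},{"offset": [-10.0,-3.6,0],"spin": 0},{"offset": [-10.0,-3.6,0],"spin": 0}]}}

```text
time_s: 6.75
eef_pos: [464.6, -179.3, 166.6]
ee_rot: [0.0, 0.985, 0.175, 0.0]
force: [0.2, -0.2, -2.5]
grip_width: 0.608
grip_force: 64.9
```

```bash
python3 m.py
```

```text
7.15 [ 464.3 -179.   166.2] pitch,roll,fz [-0.0063 -0.0042 -2.1854] sem [0.0078 0.0066 0.1337]
```

Right tub: pitch torque is the same after both stroke ends (the ball would give a swing of about 0.09 N m), so it's silent. I'll put it back where it came from.

>>> {"op": "send_rows", "data": {"targets": [{"offset": [0,0,-4],"spin": 0},{"offset": [0,0,-8],"spin": 0},{"offset": [0,0,-11],"spin": 0},{"offset": [0,0,-13],"spin": 0},{"offset": [0,0,-14.2],"spin": 0},{"offset": [0,0,-14.9],"spin": 0},{"offset": [0,0,-14.9],"spin": 0},{"offset": [0,0,-14.9],"spin": 0}]}}

```text
time_s: 7.82
eef_pos: [464.4, -179.1, 17.8]
ee_rot: [0.0, 0.985, 0.175, 0.0]
force: [-1.0, 0.9, 1.4]
grip_width: 0.603
grip_force: 65.3
```

>>> {"op": "send_rows", "data": {"targets": [{"offset": [0,0,0],"spin": 0},{"offset": [0,0,0],"spin": 0},{"offset": [0,0,0],"spin": 0},{"offset": [0,0,0],"spin": 0},{"offset": [0,0,0],"spin": 0},{"offset": [0,0,0],"spin": 0}], "grip": 1}}

```text
time_s: 8.32
eef_pos: [464.2, -179.2, 17.3]
ee_rot: [0.0, 0.985, 0.175, 0.0]
force: [-0.5, 0.0, 0.1]
grip_width: 0.998
grip_force: 0.0
```

>>> {"op": "send_rows", "data": {"targets": [{"offset": [0,0,4],"spin": 0},{"offset": [0,0,8],"spin": 0},{"offset": [0,0,12],"spin": 0},{"offset": [0.2,4.1,12],"spin": -0.05},{"offset": [0.3,8.2,12],"spin": -0.109},{"offset": [0.5,12.3,12],"spin": -0.109},{"offset": [0.7,16.3,12],"spin": -0.109},{"offset": [0.8,20.3,12],"spin": -0.109}]}}

```text
time_s: 8.98
eef_pos: [471.9, 25.7, 137.5]
ee_rot: [0.0, 0.993, 0.121, 0.0]
force: [0.2, -0.3, 0.1]
grip_width: 1.002
grip_force: 0.0
```

>>> {"op": "send_rows", "data": {"targets": [{"offset": [0,0,0],"spin": 0},{"offset": [0,0,-4],"spin": 0},{"offset": [0,0,-8],"spin": 0},{"offset": [0,0,-11],"spin": 0},{"offset": [0,0,-12],"spin": 0},{"offset": [0,0,-12],"spin": 0}]}}

```text
time_s: 9.48
eef_pos: [471.0, 23.9, 15.7]
ee_rot: [-0.001, 0.993, 0.121, -0.002]
force: [-0.5, -0.1, -0.4]
grip_width: 1.004
grip_force: 0.0
```

>>> {"op": "send_rows", "data": {"targets": [{"offset": [0,0,0],"spin": 0},{"offset": [0,0,0],"spin": 0},{"offset": [0,0,0],"spin": 0},{"offset": [0,0,0],"spin": 0},{"offset": [0,0,0],"spin": 0},{"offset": [0,0,0],"spin": 0}], "grip": 0}}

```text
time_s: 9.98
eef_pos: [473.3, 23.6, 19.2]
ee_rot: [0.001, 0.993, 0.121, 0.002]
force: [0.6, -0.6, 6.9]
grip_width: 0.607
grip_force: 63.6
```

>>> {"op": "send_rows", "data": {"targets": [{"offset": [0,0,4],"spin": 0},{"offset": [0,0,8],"spin": 0},{"offset": [0,0,12],"spin": 0},{"offset": [0,0,15],"spin": 0},{"offset": [0,0,15],"spin": 0},{"offset": [0,0,15],"spin": 0}]}}

```text
time_s: 10.48
eef_pos: [472.6, 23.8, 169.1]
ee_rot: [0.001, 0.993, 0.121, 0.002]
force: [-0.2, 0.3, -2.3]
grip_width: 0.598
grip_force: 66.6
```

```bash
python3 m.py
```

```text
10.8833 [471.8  23.9 166.6] pitch,roll,fz [ 9.0000e-03  8.0000e-04 -2.9485e+00] sem [0.0105 0.0132 0.2424]
```

Axis 13.9°: stroke 10.6 cm = (10.3, 2.5).

>>> {"op": "send_rows", "data": {"targets": [{"offset": [3.9,1.0,0],"spin": 0},{"offset": [7.8,1.9,0],"spin": 0},{"offset": [10.3,2.5,0],"spin": 0},{"offset": [10.3,2.5,0],"spin": 0},{"offset": [10.3,2.5,0],"spin": 0},{"offset": [10.3,2.5,0],"spin": 0}]}}

```text
time_s: 11.38
eef_pos: [574.5, 48.9, 166.7]
ee_rot: [-0.0, 0.993, 0.121, -0.001]
force: [-0.9, 0.5, -2.6]
grip_width: 0.601
grip_force: 66.8
```

```bash
python3 m.py
```

```text
11.7833 [574.9  48.8 167.5] pitch,roll,fz [ 0.0364  0.003  -2.721 ] sem [0.0072 0.0116 0.1063]
```

>>> {"op": "send_rows", "data": {"targets": [{"offset": [-3.9,-1.0,0],"spin": 0},{"offset": [-7.8,-1.9,0],"spin": 0},{"offset": [-10.3,-2.5,0],"spin": 0},{"offset": [-10.3,-2.5,0],"spin": 0},{"offset": [-10.3,-2.5,0],"spin": 0},{"offset": [-10.3,-2.5,0],"spin": 0}]}}

```text
time_s: 12.28
eef_pos: [472.8, 23.8, 167.8]
ee_rot: [0.0, 0.993, 0.121, 0.001]
force: [0.4, 0.3, -2.2]
grip_width: 0.603
grip_force: 66.7
```

```bash
python3 m.py
```

```text
12.6833 [472.3  23.9 167.2] pitch,roll,fz [-0.0479  0.0037 -2.6145] sem [0.0054 0.0075 0.1921]
```

>>> {"op": "send_rows", "data": {"targets": [{"offset": [3.9,1.0,0],"spin": 0},{"offset": [7.8,1.9,0],"spin": 0},{"offset": [10.3,2.5,0],"spin": 0},{"offset": [10.3,2.5,0],"spin": 0},{"offset": [10.3,2.5,0],"spin": 0},{"offset": [10.3,2.5,0],"spin": 0}]}}

```text
time_s: 13.18
eef_pos: [574.5, 48.9, 166.9]
ee_rot: [-0.0, 0.993, 0.121, -0.001]
force: [0.3, -0.0, -3.2]
grip_width: 0.604
grip_force: 66.8
```

```bash
python3 m.py
```

```text
13.5833 [574.9  48.8 167.5] pitch,roll,fz [ 0.0499  0.0096 -2.7316] sem [0.0054 0.008  0.1611]
```

>>> {"op": "send_rows", "data": {"targets": [{"offset": [-3.9,-1.0,0],"spin": 0},{"offset": [-7.8,-1.9,0],"spin": 0},{"offset": [-10.3,-2.5,0],"spin": 0},{"offset": [-10.3,-2.5,0],"spin": 0},{"offset": [-10.3,-2.5,0],"spin": 0},{"offset": [-10.3,-2.5,0],"spin": 0}]}}

```text
time_s: 14.08
eef_pos: [472.8, 23.8, 167.8]
ee_rot: [0.0, 0.993, 0.121, 0.001]
force: [0.9, -0.3, -3.4]
grip_width: 0.601
grip_force: 66.7
```

```bash
python3 m.py
```

```text
14.4833 [472.3  23.9 167.2] pitch,roll,fz [-0.0538  0.0115 -2.6816] sem [0.0078 0.0155 0.1448]
```

The middle tub rattles: pitch torque flips by about ±0.05 N m with every stroke, just as the ball should do. I'll take it to the wheel.

>>> {"op": "send_rows", "data": {"targets": [{"offset": [0,0,1.1],"spin": 0},{"offset": [3,-1.1,1.1],"spin": 0},{"offset": [6,-2.2,1.1],"spin": 0},{"offset": [9,-3.3,1.1],"spin": 0},{"offset": [12,-4.3,1.1],"spin": 0},{"offset": [15,-5.4,1.1],"spin": 0},{"offset": [17.5,-6.3,1.1],"spin": 0},{"offset": [19,-6.85,1.1],"spin": 0}]}}

```text
time_s: 15.15
eef_pos: [663.9, -45.7, 177.3]
ee_rot: [0.0, 0.993, 0.121, -0.0]
force: [-0.2, 0.1, -3.2]
grip_width: 0.6
grip_force: 66.8
```

>>> {"op": "send_rows", "data": {"targets": [{"offset": [0,0,0],"spin": 0},{"offset": [0,0,0],"spin": 0},{"offset": [0,0,0],"spin": 0},{"offset": [0,0,0],"spin": 0},{"offset": [0,0,0],"spin": 0},{"offset": [0,0,0],"spin": 0}]}}

```text
time_s: 15.65
eef_pos: [661.8, -44.4, 178.7]
ee_rot: [0.0, 0.993, 0.121, 0.0]
force: [1.2, 0.0, -3.2]
grip_width: 0.6
grip_force: 66.8
```

```bash
python3 - <<'E'
from h import *
im,d=ctrl.capture('scene'); P=cloud('scene',d); s=ctrl.sense(); print(s['eef_pos'],s['ee_rot'],s['grip_force'])
c=im[100:300,170:430]; cv2.imwrite('pics/end.png',cv2.resize(c,None,fx=3,fy=3,interpolation=cv2.INTER_CUBIC)[...,::-1])
x,y=P[...,0]-662,P[...,1]+45
h=cv2.cvtColor(im,cv2.COLOR_RGB2HSV)
ye=(h[...,0]>20)&(h[...,0]<35)&(h[...,1]>120)&(P[...,2]>130)&(np.hypot(x,y)<90)&(d>0)
q=P[ye]; print('lid',len(q),np.percentile(q,[2,50,98],axis=0).round(1))
w=(P[...,2]>130)&(P[...,2]<205)&(x>30)&(x<75)&(abs(y)<45)&(d>0)&(h[...,1]<90)
q=P[w]; print('end face',len(q),np.percentile(q,[1,50,99],axis=0).round(1))
E
```

```text
[661.85688911 -44.42006771 178.6375731 ] [5.05122983e-05 9.92625633e-01 1.21220208e-01 1.02394137e-04] 66.80562302470207
lid 493 [[652.5 -67.1 204.6]
 [689.9 -36.4 222.1]
 [721.6  -8.1 226.3]]
end face 174 [[693.4 -53.7 161.3]
 [715.1 -24.1 181.9]
 [723.2  -3.9 204.2]]
```

View pics/end.png

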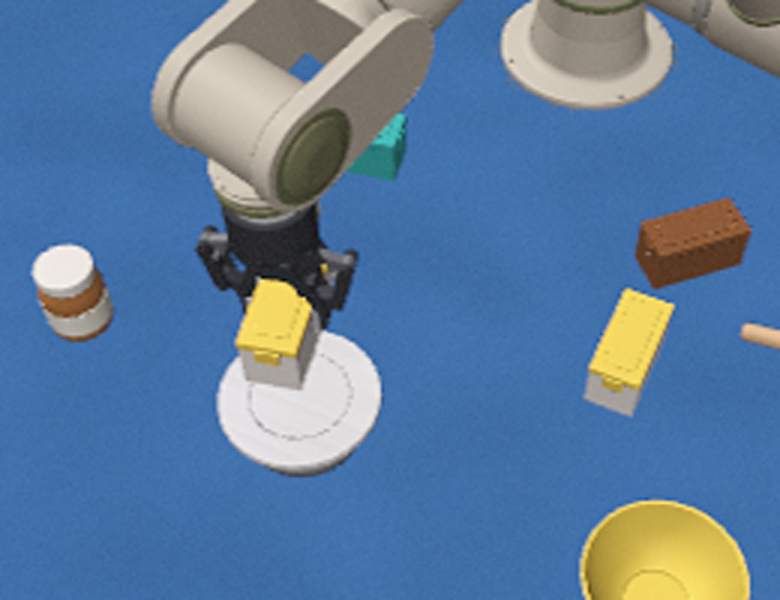

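The tub is held over the plate: lid at z≈222, underside ≈160, centred. The right-hand tub is hidden behind the arm here, so I'll check it and the tilt numerically before handing in.

```bash
python3 - <<'E'
from h import *
im,d=ctrl.capture('top'); P=cloud('top',d); h=cv2.cvtColor(im,cv2.COLOR_RGB2HSV)
ye=(h[...,0]>20)&(h[...,0]<35)&(h[...,1]>120)&(d>0)
m=ye&(np.hypot(P[...,0]-465,P[...,1]+179)<90)&(P[...,2]>30); q=P[m]
print('right tub',len(q),q.mean(0).round(1) if len(q) else '')
im,d=ctrl.capture('scene'); P=cloud('scene',d); h=cv2.cvtColor(im,cv2.COLOR_RGB2HSV)
m=(h[...,0]>20)&(h[...,0]<35)&(h[...,1]>120)&(d>0)&(P[...,2]>214)&(np.hypot(P[...,0]-690,P[...,1]+38)<45)
q=P[m]; A=np.c_[q[:,0]-662,q[:,1]+45,np.ones(len(q))]; f=np.linalg.lstsq(A,q[:,2],rcond=None)[0]; print('held lid slope deg',np.degrees(f[:2]).round(2),'z',f[2].round(1))
E
python3 s.py
```

```text
right tub 572 [ 463.7 -180.1   61. ]
held lid slope deg [-3.36 -0.2 ] z 224.0
time_s 15.8
eef_pos [661.962 -44.556 178.509]
force [-0.11   0.032 -3.049]
wrist_torque [ 0.009 -0.009  0.043]
grip_width 0.598
grip_force 66.806
axis 13.92 pitch torque -0.0106 roll 0.0071
```

```bash
python3 -c "
from rig import ctrl
print(ctrl.finish_job())"
```

```text
the job is handed in; nothing more can be done
None
```

The middle tub is the one that rattles. I handed in holding it still over the centre of the banding wheel, its underside about 10 cm above the plate and tilted about 3° at most by the camera. The right tub was silent and stands back in its place, and I didn't need to touch the left one.

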